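Unstack the finishing kit into its holders

TASK

The finishing kit has been left in a pile on the bench: put it away in its four fixed wooden holders, each thing flat and upright in the recess cut to its shape (thread spool in the small round one, tape roll in the large round one, wax cake in the small rectangle, sanding block in the long rectangle). Take the pile apart from the top, one thing at a time, so that nothing is shifted while something still rests on it, and do not knock the spool over. Leave the brown bottle and the small tin of eyelets where they are.

Things in the scene. Friction and masses are not known exactly. Their poses are not given: they have to be found in the camera images.
- thread_spool: spool of dark red waxed thread with pale wooden ends, upright, 40 mm across, 55 mm tall, about 35 g; at the start it stands centred on the tape roll (to 2 mm). Origin: centre of its underside; z along its axis, up.
- tape_roll: cream roll of masking tape lying flat, a ring 61 mm across, 19 mm high, about 50 g; at the start it lies on top of the sanding block, near one end, with the spool standing on it. Origin: centre of its underside; z up along its axis.
- wax_cake: yellow-brown cake of beeswax, 46 mm (its x) by 54 mm (its y), 18 mm high, about 30 g; at the start it lies on the sanding block near the other end from the tape roll, its x axis within 0.1 rad of the block's x axis. Origin: centre of its underside; z up.
- sanding_block: brown wooden sanding block with a cork sole and a dark groove along each long side, 66 mm wide (its x), 136 mm long (its y), 28 mm high, about 0.22 kg; it lies flat on the bench under the others: tape roll and wax cake lie on its flat top, each centred 33 mm from its middle along its y, one towards each end (either may be at +y). Origin: centre of its underside; z up.
- spool_holder: the small round place: a flat beech holder plate, 9 mm thick, fixed to the bench, with four small brass screw heads in its corners and blue felt on the floor of its recess; recess 5 mm deep (floor 4 mm above the bench). Outer 74 x 74 mm, round recess 56 mm across in the middle, for the spool. Origin: centre of the underside, on the bench; z up.
- tape_holder: the large round place: a flat beech holder plate, 9 mm thick, fixed to the bench, with four small brass screw heads in its corners and blue felt on the floor of its recess; recess 5 mm deep (floor 4 mm above the bench). Outer 94 x 94 mm, round recess 77 mm across in the middle, for the tape roll. Origin: centre of the underside, on the bench; z up.
- wax_holder: the small rectangular place: a flat beech holder plate, 9 mm thick, fixed to the bench, with four small brass screw heads in its corners and blue felt on the floor of its recess; recess 5 mm deep (floor 4 mm above the bench). Outer 78 mm (x) x 86 mm (y), recess 62 mm (x) x 70 mm (y) in the middle, for the wax cake. Origin: centre of the underside, on the bench; z up.
- block_holder: the long rectangular place: a flat beech holder plate, 9 mm thick, fixed to the bench, with four small brass screw heads in its corners and blue felt on the floor of its recess; recess 5 mm deep (floor 4 mm above the bench). Outer 98 mm (x) x 168 mm (y), recess 82 mm (x) x 152 mm (y) in the middle, for the sanding block. Origin: centre of the underside, on the bench; z up.
- dye_bottle: bystander: brown bottle with a black cap, 44 mm across, 97 mm tall, loose. Origin: centre of its underside; z up. Leave it alone.
- eyelet_tin: bystander: small open grey tin of brass eyelets, 50 mm across, 17 mm high, loose. Origin: centre of its underside; z up. Leave it alone.
There are look-alikes about, which are no part of the job. What is shaped like the wax_cake but green or purple is not meant.

How it is judged:
At the end, for the whole second after the job is handed in: Spool, tape roll, wax cake and sanding block each lie on the floor of their own holder's recess: centre within 13 mm of the holder's centre, underside less than 6.5 mm above the holder's underside (the recess floor is at 4 mm), tilted less than 0.08 rad, at rest and released (horizontal distance between thread_spool and spool_holder below 0.013 m and z of thread_spool in the frame of spool_holder below 0.0065 m and angle between each of thread_spool, tape_roll, wax_cake, sanding_block's own z axis and vertical below 0.08 rad and linear speed of each of thread_spool, tape_roll, wax_cake, sanding_block below 0.02 m/s and contact force between each of thread_spool, tape_roll, wax_cake, sanding_block and the fingers below 0.1 N and horizontal distance between tape_roll and tape_holder below 0.013 m and z of tape_roll in the frame of tape_holder below 0.0065 m and horizontal distance between wax_cake and wax_holder below 0.013 m and z of wax_cake in the frame of wax_holder below 0.0065 m and horizontal distance between sanding_block and block_holder below 0.013 m and z of sanding_block in the frame of block_holder below 0.0065 m); the robot touches nothing.
It fails at once if the sanding block is moved more than 30 mm with the tape roll or the wax cake still on it ((distance of sanding_block from where it was at the start of the episode above 0.03 m and horizontal distance between tape_roll and sanding_block below 0.065 m and z of tape_roll in the frame of sanding_block between 0.01 and 0.06 m) or (distance of sanding_block from where it was at the start of the episode above 0.03 m and horizontal distance between wax_cake and sanding_block below 0.065 m and z of wax_cake in the frame of sanding_block between 0.01 and 0.06 m)).
It fails at once if the tape roll is moved more than 30 mm with the spool still standing on it (distance of tape_roll from where it was at the start of the episode above 0.03 m and horizontal distance between thread_spool and tape_roll below 0.03 m and z of thread_spool in the frame of tape_roll between 0.01 and 0.06 m).
It fails at once if the spool is tipped by more than 0.8 rad (angle between thread_spool's own z axis and vertical above 0.8 rad).
It fails at once if the dye bottle is shifted more than 30 mm or tipped over (distance of dye_bottle from where it was at the start of the episode above 0.03 m or angle between dye_bottle's own z axis and vertical above 0.5 rad).
It fails at once if the eyelet tin is shifted more than 30 mm or tipped (distance of eyelet_tin from where it was at the start of the episode above 0.03 m or angle between eyelet_tin's own z axis and vertical above 0.5 rad).
It also fails if it takes over 112 s, if anything falls off the work surface, if the arm or the gripper's body presses on something with over 40 N, if the wrist force passes 120 N, or if a joint passes its speed limit or range.

ROBOT

A 6-joint arm with a two-finger parallel gripper is mounted at the origin on a cart in front of the work surface, level with it; the furniture and walls round the work are solid. World frame = base frame: x ahead of the robot, y to its left, z up, the work surface at z = 0. Lengths are in m, angles in rad, forces in N, time in s.
With the tool pointing down it reaches from about 0.375 to 0.9 m from the base axis. Payload 3.1 kg.
Tool frame: the origin (TCP) lies midway between the tips of the shut fingers; the grasp point (between the pads) lies 19 mm behind it; z points along the fingers, y is the line along which they close (so a half turn about z gives the same grasp; the last joint's range is limited). The gripper opens to 85 mm and grips with 20 to 120 N. Pads are 22 mm wide; open, the fingers measure 114 mm over their backs; the gripper's body (76 mm by 85 mm) begins 54 mm behind the grasp point. The pads swing forward as they close: fully open they stand 13 mm farther back than shut.
Start: joints at [-1.401, 0.527, 1.433, -0, 1.181, -0.178], TCP at [0.214, -0.587, 0.231] pointing down, gripper open.
Joint ranges: [-3.08, 3.08], [-0.75, 2.2], [0.22, 2.44], [-1.43, 4.57], [0, 2.65], [-2.85, 2.85]. Speed limits (rad/s): [2.79, 2.79, 3.14, 3.14, 3.14, 3.14].

INTERFACE

Orientations are given as a unit quaternion [x, y, z, w].
In Python, from station import manip gives the robot as it stands.
- The arm moves only by the tool drive_tool, never from a script. Its argument "motion" is a list that holds one entry, the list of rows, each a list of 5 numbers: the finger opening in mm, from 0 to 85.4, then the shift along the tool's x, y, z in units of 30 mm (1.0 is 30 mm), then the turn about the tool's z in units of 8 degrees (1.0 is 8 degrees). In form: [[[fingers, x, y, z, yaw], ...]]. A call has 1 to 10 rows; each row is the pose to reach, as a shift and turn from the pose commanded when the call began, along the tool's axes at that moment; what a row does not reach only later rows make up. A row lasts 1/10 s, in which the tool goes at most 50 mm and 8.59 degrees, less where a joint would pass 70% of its speed; a pose out of reach is approached as far as the arm can. A call with a gripper value outside its range is refused whole. The fingers move at their own pace and stop on an object; "squeeze" is the grip in N (left out, the last holds). Time passes only in rows, so rows that repeat a pose let the fingers close. It gives the time, the measured TCP pose, the force, the opening and the grip force at its end, in the units of the state.
- manip.sense(): the state, without advancing time (a new reading comes with each control period).
- manip.snapshot(name): name is "scene" or "top"; returns the picture (480x640x3 uint8, red, green, blue); there is no depth.
- manip.camera_model(name): a dict with "fov_y" (degrees; the focal length in pixels is half the picture's height over the tangent of half this angle, whatever the lens; pixels are square), "cx", "cy" (the principal point, pixels), "k1" (the pictures are not rectified: a ray, as slopes to the right and down, at radius r is drawn at 1 + k1 r^2 times it, then the intrinsics apply), "origin" and "orientation" of the camera in the world. Camera axes: x right, y up, looking along -z (the intrinsics and any distortion apply to the point x, -y, -z); pixel columns grow to the right and rows downward; lengths in m; the calibration is good to about 2 mm. A picture is of the moment at which its call begins. camera_model takes no time and is no camera call.
- manip.sign_off(): hands the job in; it is judged then, once.
The state is a dict: "t": time; "q": joint angles; "qd": joint speeds; "tau": joint torques, N m; "tcp_pos": TCP position; "tool_rot": TCP orientation; "force": force on the tool from outside, world axes, zero at the start; "ft_torque": the same for the moment, N m; "finger_gap": opening from 0.0 (shut) to 1.0 (fully open); "gripper_force": force on a finger pad.
Only numpy, scipy, OpenCV 4.12 (cv2) and the standard library are available. Lean on these libraries where they do the work, as an engineer would, in place of code of your own. Each camera call takes 0.05 s, during which the arm holds its last target. There are 200 camera calls.

## Working session

There is one attempt and no reset: what is moved stays moved. The work goes in short steps, Python scripts to look and compute and a tool call to move; the robot and the scene stay as the last step left them, time stands still between calls to the robot, and variables do not carry over. Pictures are saved under pics/ and viewed, at most 17 in all, crops included, and the job is handed in when it is done.

Besides the shell and the picture viewer there is one more tool, called as name(argument=value, ...), one argument or row to a line, values as JSON. drive_tool: Moves the arm, as the interface text tells. Its arguments: {"type":"object","properties":{"motion":{"type":"array","items":{"type":"array","items":{"type":"array","items":{"type":"number"}}}},"squeeze":{"type":"number"}},"required":["motion"]}

```bash
ls; mkdir -p pics; python3 - <<'E'
from station import manip
import cv2
for n in("scene","top"):
    cv2.imwrite(f"pics/{n}0.png",manip.snapshot(n)[:,:,::-1]); print(n,manip.camera_model(n))
print(manip.sense())
E
```

```text
pics
scene {'fov_y': 49.66771870899439, 'cx': 317.76091280223756, 'cy': 241.2536103922364, 'k1': 0.016625510304823912, 'origin': array([-0.26889417, -0.43755879,  0.68311022]), 'orientation': array([ 0.43317811, -0.21593692, -0.39065875,  0.78301578])}
top {'fov_y': 55.50306708757782, 'cx': 326.56395522373793, 'cy': 240.8832242495342, 'k1': -0.11379909586996927, 'origin': array([0.31832749, 0.17218768, 0.96820702]), 'orientation': array([-0.07309856,  0.07688792,  0.70416915, -0.70206172])}
{'t': 0.1, 'q': array([-1.40050585e+00,  5.28368869e-01,  1.43382587e+00,  2.60573552e-06,
        1.18139259e+00, -1.78503579e-01]), 'qd': array([-5.14310086e-04, -4.00122256e-03, -1.76349719e-03,  1.64420613e-03,
       -9.32644290e-05,  2.33114563e-03]), 'tau': array([-5.73342040e-04, -4.43305564e+01, -1.78586769e+01, -1.99815636e-04,
        3.88830595e-03, -4.19840291e-06]), 'tcp_pos': array([ 0.21351415, -0.58668724,  0.23041769]), 'tool_rot': array([ 9.84830939e-01,  1.73513767e-01,  5.30044444e-06, -9.97326748e-04]), 'force': array([0.37737521, 0.18902282, 0.30697067]), 'ft_torque': array([0.04180286, 0.00723418, 0.02653259]), 'gripper_force': 0.0, 'finger_gap': 1.0008400053814401}
```

View pics/scene0.png

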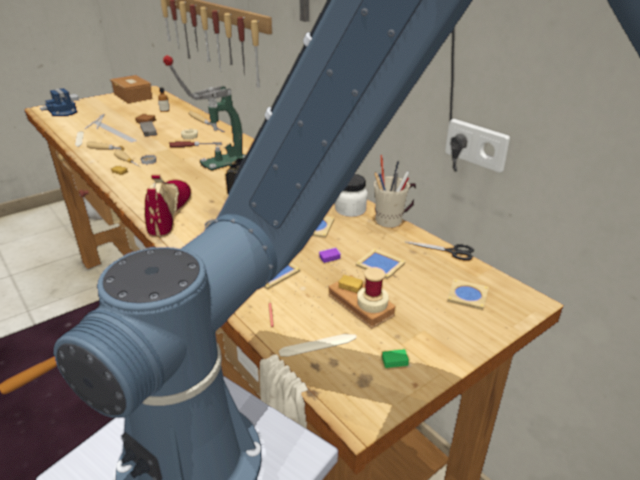

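View pics/top0.png

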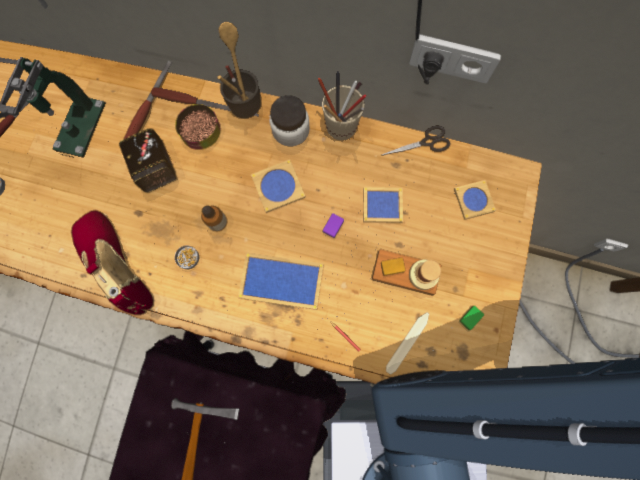

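The top view shows the felts: spool holder (475,199), tape holder (277,186), wax holder (382,205) and block holder (282,282). The pile is at (406,272), with the spool at the right end and the wax at the left.

```bash
cat > h.py <<'E'
import numpy as np,cv2
from scipy.spatial.transform import Rotation as R
from station import manip
def snap(n): return np.ascontiguousarray(manip.snapshot(n))
def cast(n,px,z):
    m=manip.camera_model(n); f=240/np.tan(np.radians(m["fov_y"]/2))
    K=np.array([[f,0,m["cx"]],[0,f,m["cy"]],[0,0,1.]])
    u=cv2.undistortPoints(np.asarray(px,float).reshape(-1,1,2),K,np.array([m["k1"],0,0,0,0]))[:,0]
    d=R.from_quat(m["orientation"]).apply(np.c_[u[:,0],-u[:,1],-np.ones(len(u))])
    o=m["origin"]; return (o+d*((z-o[2])/d[:,2])[:,None])[:,:2]
def blobs(img,lo,hi,box,amin=60):
    hsv=cv2.cvtColor(img,cv2.COLOR_RGB2HSV); x0,y0,x1,y1=box
    m=cv2.inRange(hsv,np.array(lo),np.array(hi)); k=np.zeros_like(m); k[y0:y1,x0:x1]=m[y0:y1,x0:x1]
    k=cv2.morphologyEx(k,cv2.MORPH_CLOSE,np.ones((3,3)))
    return [c for c in cv2.findContours(k,cv2.RETR_EXTERNAL,cv2.CHAIN_APPROX_NONE)[0] if cv2.contourArea(c)>amin]
def fit(n,c,z):
    p=cast(n,c[:,0],z)*1000
    (r,s,a)=cv2.minAreaRect(p.astype(np.float32)); return np.round(r,1),np.round(s,1),round(a,1),np.round(cv2.minEnclosingCircle(p.astype(np.float32))[1]*2,1)
def rel(goal,yaw_deg=None):
    "shift in tool units to TCP goal (m); yaw of tool y axis wanted in world deg"
    s=manip.sense(); r=R.from_quat(s["tool_rot"]); d=r.inv().apply(np.array(goal)-s["tcp_pos"])/.03
    y=r.apply([0,1,0]); a=np.degrees(np.arctan2(y[1],y[0])); out=[np.round(d,3)]
    if yaw_deg is not None:
        t=-((yaw_deg-a+90)%180-90); out.append(round(t/8,3))  # tool z down
    print("now",np.round(s["tcp_pos"],4),"yaw_y",round(a,1),"F",np.round(s["force"],1),"gap",round(s["finger_gap"],3),"q1,q6",np.round(s["q"][[0,5]],2),"t",round(s["t"],2),"->",*out)
E
python3 - <<'E'
from h import *
im=snap("top")
for c in blobs(im,(100,90,60),(125,255,255),(220,140,520,330),300): print("felt",c[:,0].mean(0).round(),*fit("top",c,.006))
hsv=cv2.cvtColor(im,cv2.COLOR_RGB2HSV)
for n,p in dict(bench=(340,290),block=(398,284),block2=(379,275),wax=(392,267),tape=(418,283),spool=(427,272),spoolside=(426,278)).items(): print(n,hsv[p[1],p[0]])
cv2.imwrite("pics/c.png",cv2.resize(im[240:305,360:450,::-1],None,fx=8,fy=8,interpolation=cv2.INTER_CUBIC))
E
```

```text
felt [281. 281.] [440.  264.2] [148.7  78.5] 81.7 165.4
felt [382. 204.] [609.   42.9] [65.7 55.2] 89.9 83.3
felt [475. 199.] [ 621.1 -164.7] [46.8 49.3] 0.2 51.2
felt [278. 185.] [653.5 274.2] [70.5 71.4] 0.8 72.7
bench [ 19 127 235]
block [ 14 171 171]
block2 [ 14 173 193]
wax [ 19 201 209]
tape [ 21  91 227]
spool [ 18 125 230]
spoolside [ 17 127 215]
```

View pics/c.png

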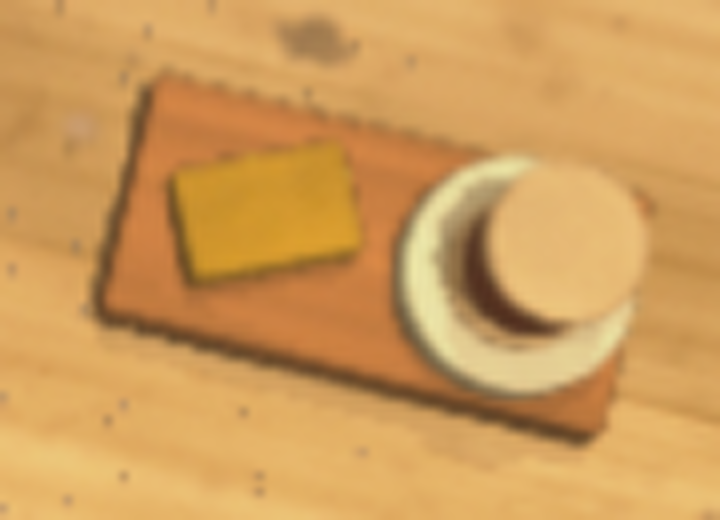

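```bash
python3 - <<'E'
from h import *
im=snap("top");s=snap("scene")
for c in blobs(im,(17,180,150),(25,255,255),(370,245,410,285),40): print("wax",c[:,0].mean(0).round(),*fit("top",c,.046))
for nm,lo,hi in(("green",(50,100,60),(80,255,255)),("purple",(126,80,60),(150,255,255))):
  for c in blobs(im,lo,hi,(300,200,520,340),40): print(nm,*fit("top",c,.018))
for c in blobs(im,(20,60,215),(30,118,255),(405,255,445,292),40): print("tape",*fit("top",c,.047))
a=cv2.resize(s[245:335,320:410,::-1],None,fx=6,fy=6,interpolation=cv2.INTER_CUBIC)
cv2.imwrite("pics/d.png",a)
for q in ([(152,75),(100,315),(592,438),(650,205)],):
  P=cast("top",[(360+x/8-.5,240+y/8-.5) for x,y in q],.028)*1000; print(P.round(1)); print(P.mean(0), P[1]-P[0],P[2]-P[1])
P=cast("top",[(360+x/8-.5,240+y/8-.5) for x,y in [(172,175),(195,280),(358,245),(338,145)]],.046)*1000; print("wax",P.round(1),P.mean(0))
print("spool",cast("top",[(360+567/8-.5,240+243/8-.5)],.102),"tape",cast("top",[(360+517/8-.5,240+275/8-.5)],.047))
E
```

```text
wax [393. 266.] [464.5  30.4] [30.1 44.9] 7.9 49.4
green [ 359.2 -136.2] [28.6 44.5] 46.1 48.7
purple [558.3 153.1] [28.6 45. ] 60.3 49.5
tape [445.2 -29.4] [58.1 47.3] 31.7 58.9
[[503.7  57.5]
 [440.3  72.7]
 [407.3 -54.8]
 [468.4 -73.2]]
[454.93975026   0.54889669] [-63.45545421  15.21288114] [ -32.90907599 -127.46352421]
wax [[474.   55.2]
 [446.8  50.1]
 [455.6   7.9]
 [481.6  12.1]] [464.50448581  31.30483627]
spool [[ 0.44746347 -0.03306763]] tape [[ 0.44746626 -0.0327341 ]]
```

View pics/d.png

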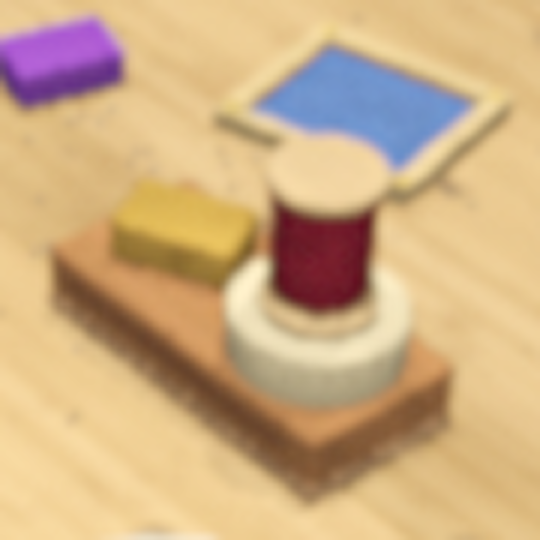

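The crops show the spool upright and centred on the tape roll: spool top and tape agree at about (447.5,-33) mm. The wax sits near the other end. It looks about 30 x 45 mm and turned about 26° from the block, unlike its description (46 x 54, within 0.1 rad), so I'll go by the picture. Block centre is about (456,-1), with its y axis at 75°.

```bash
python3 -c "
from h import *
rel([.4475,-.033,.20],-14.8)
rel([.4475,-.033,.057],-14.8)"
```

```text
now [ 0.2136 -0.587   0.2308] yaw_y -70.0 F [-0.2  0.2  0.6] gap 1.001 q1,q6 [-1.4  -0.18] t 0.25 -> [ 13.639 -14.69    1.045] -6.902
now [ 0.2136 -0.587   0.2308] yaw_y -70.0 F [-0.2  0.2  0.6] gap 1.001 q1,q6 [-1.4  -0.18] t 0.25 -> [ 13.638 -14.686   5.812] -6.902
```

drive_tool(
  motion=[
    [[85,0.7,-0.75,0,-0.35],[85,1.7,-1.8,0,-0.8],[85,2.7,-2.9,0,-1.3],[85,3.7,-4.0,0,-1.8],[85,4.7,-5.0,0,-2.3],[85,5.7,-6.1,0,-2.8],[85,6.7,-7.2,0,-3.3],[85,7.7,-8.2,0,-3.8],[85,8.6,-9.2,0,-4.3],[85,9.3,-10,0,-4.7]],
  ],
  squeeze=25,
)

```text
t: 1.25
tcp_pos: [0.3736, -0.2078, 0.2314]
tool_rot: [0.876, 0.483, 0.0, -0.0]
force: [0.2, -0.3, 0.2]
finger_gap: 0.997
gripper_force: 0.0
```

```bash
python3 -c "
from h import *
rel([.4475,-.033,.20],-14.8)"
```

```text
now [ 0.3736 -0.2078  0.2314] yaw_y -32.2 F [ 0.2 -0.3  0.2] gap 0.997 q1,q6 [-0.77 -0.21] t 1.25 -> [ 6.242 -1.022  1.05 ] -2.177
```

drive_tool(
  motion=[
    [[85,0.8,-0.13,0,-0.3],[85,1.8,-0.3,0,-0.65],[85,2.8,-0.46,0,-1.0],[85,3.8,-0.62,0.3,-1.35],[85,4.8,-0.8,0.6,-1.7],[85,5.6,-0.92,0.9,-2.0],[85,6.1,-1.0,1.0,-2.15],[85,6.24,-1.02,1.05,-2.18],[85,6.24,-1.02,1.05,-2.18],[85,6.24,-1.02,1.05,-2.18]],
  ],
)

```text
t: 2.25
tcp_pos: [0.4478, -0.0362, 0.2]
tool_rot: [0.793, 0.609, -0.0, 0.0]
force: [0.9, -0.5, -0.6]
finger_gap: 0.994
gripper_force: 0.0
```

```bash
python3 -c "
from h import *
rel([.4475,-.033,.057],-14.8)"
```

```text
now [ 0.4478 -0.0362  0.2   ] yaw_y -15.0 F [ 0.9 -0.5 -0.6] gap 0.994 q1,q6 [-0.33 -0.07] t 2.25 -> [ 0.101 -0.038  4.766] -0.026
```

drive_tool(
  motion=[
    [[85,0.1,-0.04,0.5,0],[85,0.1,-0.04,1.3,0],[85,0.1,-0.04,2.1,0],[85,0.1,-0.04,2.9,0],[85,0.1,-0.04,3.6,0],[85,0.1,-0.04,4.2,0],[85,0.1,-0.04,4.6,0],[85,0.1,-0.04,4.77,0],[85,0.1,-0.04,4.77,0]],
  ],
)

```text
t: 3.15
tcp_pos: [0.4473, -0.0331, 0.0565]
tool_rot: [0.794, 0.608, -0.0, -0.0]
force: [1.1, 0.8, 0.1]
finger_gap: 0.995
gripper_force: 0.0
```

drive_tool(
  motion=[
    [[65,0,0,0,0],[60,0,0,0,0],[55,0,0,0,0],[50,0,0,0,0],[46,0,0,0,0],[43,0,0,0,0],[40,0,0,0,0],[36,0,0,0,0],[32,0,0,0,0],[28,0,0,0,0]],
  ],
  squeeze=25,
)

```text
t: 4.15
tcp_pos: [0.4475, -0.0324, 0.0569]
tool_rot: [0.793, 0.609, 0.0, 0.0]
force: [0.2, 0.1, 3.7]
finger_gap: 0.464
gripper_force: 25.0
```

```bash
python3 - <<'E'
from h import *
rel([.4475,-.033,.20],0)
a=snap("top")[235:310,340:460,::-1]; b=snap("scene")[230:340,300:430,::-1]
cv2.imwrite("pics/e.png",np.hstack([cv2.resize(a,(480,400)),cv2.resize(b,(320,400))]))
E
```

```text
now [ 0.4475 -0.0324  0.0569] yaw_y -15.0 F [0.2 0.1 3.7] gap 0.464 q1,q6 [-0.32 -0.06] t 4.15 -> [-0.019  0.006 -4.771] -1.872
```

View pics/e.png

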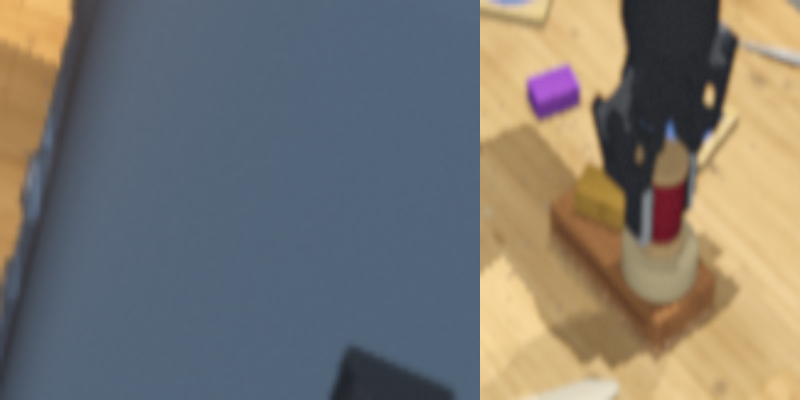

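The spool is held upright between the pads at 39.6 mm, with the tape and block undisturbed below it. Next I lift it.

drive_tool(
  motion=[
    [[28,0,0,-0.1,0],[28,0,0,-0.4,0],[28,0,0,-0.9,0],[28,0,0,-1.5,0],[28,0,0,-2.1,0],[28,0,0,-2.7,0],[28,0,0,-3.1,0],[28,0,0,-3.3,0],[28,0,0,-3.3,0]],
  ],
)

```text
t: 5.15
tcp_pos: [0.4478, -0.0325, 0.1566]
tool_rot: [0.793, 0.609, 0.001, 0.001]
force: [-1.2, 0.4, -0.3]
finger_gap: 0.464
gripper_force: 25.3
```

```bash
python3 - <<'E'
from h import *
rel([.621,-.165,.156])
rel([.621,-.165,.016])
E
```

```text
now [ 0.4478 -0.0325  0.1566] yaw_y -15.0 F [-1.2  0.4 -0.3] gap 0.464 q1,q6 [-0.32 -0.06] t 5.15 -> [-2.775  6.718  0.034]
now [ 0.4478 -0.0325  0.1566] yaw_y -15.0 F [-1.2  0.4 -0.3] gap 0.464 q1,q6 [-0.32 -0.06] t 5.15 -> [-2.774  6.708  4.701]
```

drive_tool(
  motion=[
    [[28,-0.2,0.4,0,0],[28,-0.5,1.2,0,0],[28,-0.9,2.2,0,0],[28,-1.35,3.2,0,0],[28,-1.75,4.2,0,0],[28,-2.15,5.2,0,0],[28,-2.5,6.0,0,0],[28,-2.7,6.5,0,0],[28,-2.77,6.71,0,0],[28,-2.77,6.71,0,0]],
  ],
)

```text
t: 6.15
tcp_pos: [0.6207, -0.1654, 0.1545]
tool_rot: [0.793, 0.609, -0.0, -0.001]
force: [-0.2, 0.3, 0.8]
finger_gap: 0.459
gripper_force: 25.3
```

```bash
python3 - <<'E'
from h import *
im=snap("top"); b=snap("scene")
for c in blobs(im,(100,90,60),(125,255,255),(445,170,505,230),100): print("felt",c[:,0].mean(0).round(),*fit("top",c,.006))
rel([.621,-.165,.0145])
cv2.imwrite("pics/f.png",cv2.resize(b[200:330,380:530,::-1],(600,520)))
E
```

```text
now [ 0.6194 -0.1642  0.1548] yaw_y -15.0 F [-0.6 -0.7  0.1] gap 0.463 q1,q6 [-0.43 -0.17] t 6.25 -> [-0.016  0.072  4.678]
```

View pics/f.png

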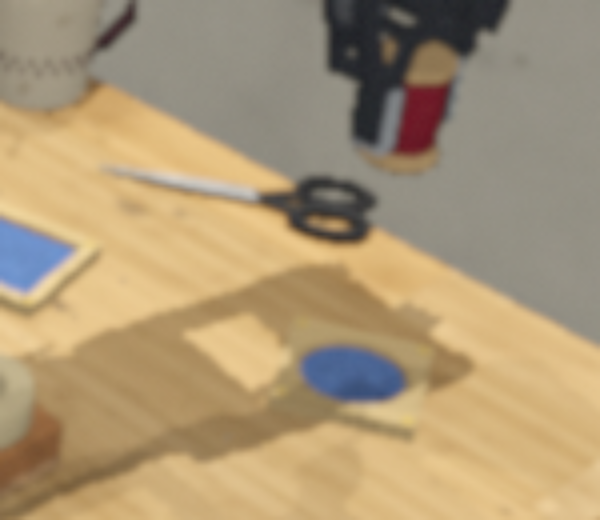

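The spool is held upright above its holder, whose felt is visible in shadow. I'll start lowering and cross-check the holder centres from the scene camera.

drive_tool(
  motion=[
    [[28,0,0.05,0.5,0],[28,0,0.05,1.3,0],[28,0,0.05,2.1,0],[28,0,0.05,2.9,0],[28,0,0.05,3.4,0],[28,0,0.05,3.7,0],[28,0,0.05,3.7,0]],
  ],
)

```text
t: 6.95
tcp_pos: [0.6209, -0.1645, 0.0433]
tool_rot: [0.793, 0.609, -0.001, -0.001]
force: [-0.3, 0.6, 0.1]
finger_gap: 0.462
gripper_force: 25.3
```

```bash
python3 - <<'E'
from h import *
b=snap("scene"); im=snap("top")
for n,i in(("scene",b),("top",im)):
  for c in blobs(i,(100,80,40),(125,255,255),(220,140,520,330),60): print(n,c[:,0].mean(0).round(),*fit(n,c,.0065))
rel([.621,-.165,.0145])
E
```

```text
scene [468. 294.] [ 616.1 -166.2] [38.9 48.7] 12.4 48.9
scene [380. 262.] [605.5  41.5] [62.1 51.7] 87.8 72.9
scene [260. 263.] [438.9 263.1] [141.2  73.2] 81.6 154.9
scene [312. 224.] [651.1 274.1] [51.5 67.6] 37.0 68.3
top [281. 281.] [440.3 264.2] [148.9  79. ] 81.7 165.3
top [383. 204.] [608.2  42.2] [66.  57.5] 88.6 84.7
top [278. 185.] [653.4 274.2] [71.5 70.3] 89.8 72.8
now [ 0.6224 -0.1652  0.0452] yaw_y -15.0 F [ 0.5 -0.   0.1] gap 0.461 q1,q6 [-0.43 -0.17] t 7.05 -> [-0.005 -0.046  1.024]
```

drive_tool(
  motion=[
    [[28,0,-0.03,0.4,0],[28,0,-0.03,0.7,0],[28,0,-0.03,0.9,0],[28,0,-0.03,1.0,0],[28,0,-0.03,1.02,0],[28,0,-0.03,1.02,0],[28,0,-0.03,1.02,0]],
  ],
)

```text
t: 7.75
tcp_pos: [0.6212, -0.1649, 0.0141]
tool_rot: [0.793, 0.609, 0.0, 0.0]
force: [-0.3, 0.1, -1.2]
finger_gap: 0.459
gripper_force: 25.2
```

drive_tool(
  motion=[
    [[42,0,0,0,0],[45,0,0,0,0],[50,0,0,0,0],[55,0,0,0,0],[60,0,0,0,0],[60,0,0,0,0]],
  ],
)

```text
t: 8.35
tcp_pos: [0.621, -0.1648, 0.0141]
tool_rot: [0.793, 0.609, 0.0, 0.0]
force: [0.1, 0.5, -0.0]
finger_gap: 0.7
gripper_force: 0.0
```

drive_tool(
  motion=[
    [[65,0,0,-0.3,0],[70,0,0,-0.9,0],[70,0,0,-1.7,0],[75,0,0,-2.7,0],[80,0,0,-3.7,0],[85,0,0,-4.5,0],[85,0,0,-4.9,0],[85,0,0,-5.0,0]],
  ],
)

```text
t: 9.15
tcp_pos: [0.6218, -0.1652, 0.1662]
tool_rot: [0.793, 0.609, 0.001, 0.002]
force: [0.4, -0.5, 0.3]
finger_gap: 0.997
gripper_force: 0.0
```

```bash
python3 - <<'E'
from h import *
b=snap("scene")
rel([.4475,-.033,.17],-14.8)
cv2.imwrite("pics/g.png",cv2.resize(b[200:330,380:530,::-1],(600,520)))
E
```

```text
now [ 0.6213 -0.165   0.1653] yaw_y -15.0 F [-0.7  0.4 -0.2] gap 0.996 q1,q6 [-0.43 -0.17] t 9.2 -> [ 2.752 -6.734 -0.17 ] -0.022
```

View pics/g.png

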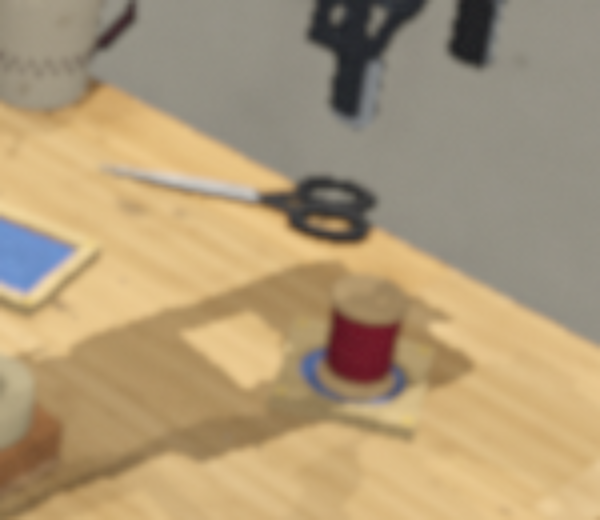

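The spool stands upright in its recess, with blue felt showing all round it. Now back over the tape; from here the scene camera can re-measure the tape and wax.

drive_tool(
  motion=[
    [[85,0.3,-0.6,0,0],[85,0.7,-1.6,0,0],[85,1.15,-2.7,0,0],[85,1.55,-3.8,0,0],[85,1.95,-4.8,0,0],[85,2.35,-5.8,0,0],[85,2.6,-6.4,-0.1,0],[85,2.75,-6.73,-0.17,0],[85,2.75,-6.73,-0.17,0]],
  ],
)

```text
t: 10.1
tcp_pos: [0.4459, -0.0321, 0.1687]
tool_rot: [0.793, 0.609, -0.001, -0.001]
force: [1.1, -0.4, 0.8]
finger_gap: 0.995
gripper_force: 0.0
```

```bash
python3 - <<'E'
from h import *
b=snap("scene")
rel([.4475,-.033,.030],-14.8)
cv2.imwrite("pics/i.png",cv2.resize(b[250:340,320:410,::-1],(540,540),interpolation=cv2.INTER_CUBIC))
E
```

```text
now [ 0.4475 -0.033   0.1689] yaw_y -14.9 F [ 0.5 -0.2  0.1] gap 0.995 q1,q6 [-0.32 -0.06] t 10.15 -> [ 1.000e-03 -1.000e-03  4.631e+00] -0.019
```

View pics/i.png

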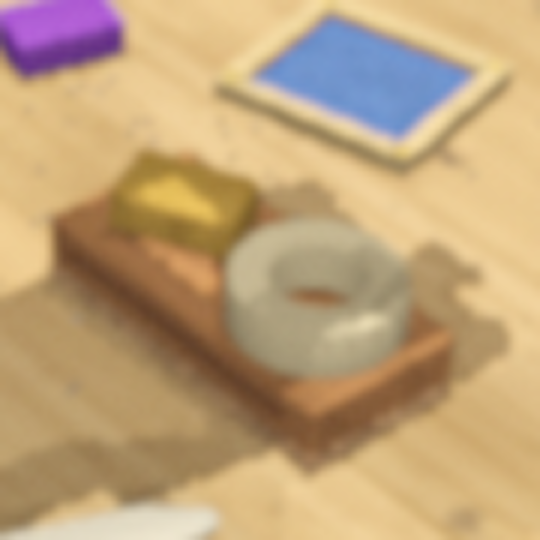

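The tape lies flat and free on the block, wax untouched. Descending to grip it.

drive_tool(
  motion=[
    [[85,0,0,0.5,0],[85,0,0,1.3,0],[85,0,0,2.1,0],[85,0,0,2.9,0],[85,0,0,3.6,0],[85,0,0,4.1,0],[85,0,0,4.5,0],[85,0,0,4.63,0],[85,0,0,4.63,0]],
  ],
)

```text
t: 11.05
tcp_pos: [0.4481, -0.0336, 0.0295]
tool_rot: [0.793, 0.609, -0.0, -0.0]
force: [0.8, 0.6, 0.6]
finger_gap: 0.995
gripper_force: 0.0
```

drive_tool(
  motion=[
    [[78,0,0,0,0],[74,0,0,0,0],[70,0,0,0,0],[67,0,0,0,0],[64,0,0,0,0],[61,0,0,0,0],[57,0,0,0,0],[53,0,0,0,0],[50,0,0,0,0]],
  ],
  squeeze=30,
)

```text
t: 11.95
tcp_pos: [0.4474, -0.033, 0.0308]
tool_rot: [0.793, 0.609, 0.0, 0.0]
force: [-0.3, 0.2, 5.2]
finger_gap: 0.689
gripper_force: 31.6
```

drive_tool(
  motion=[
    [[50,0,0,-0.1,0],[50,0,0,-0.3,0],[50,0,0,-0.7,0],[50,0,0,-1.3,0],[50,0,0,-2.0,0],[50,0,0,-2.7,0],[50,0,0,-3.3,0],[50,0,0,-3.6,0],[50,0,0,-3.6,0]],
  ],
)

```text
t: 12.85
tcp_pos: [0.4479, -0.0332, 0.1394]
tool_rot: [0.793, 0.609, 0.001, 0.001]
force: [0.2, -0.6, -0.3]
finger_gap: 0.695
gripper_force: 32.6
```

```bash
python3 - <<'E'
from h import *
b=snap("scene")
rel([.653,.274,.14],-14.8)
cv2.imwrite("pics/j.png",cv2.resize(b[220:340,300:420,::-1],(540,540),interpolation=cv2.INTER_CUBIC))
E
```

```text
now [ 0.4473 -0.033   0.1386] yaw_y -15.0 F [-0.9 -0.7 -0.5] gap 0.692 q1,q6 [-0.32 -0.06] t 12.9 -> [11.657  3.979 -0.044] -0.022
```

View pics/j.png

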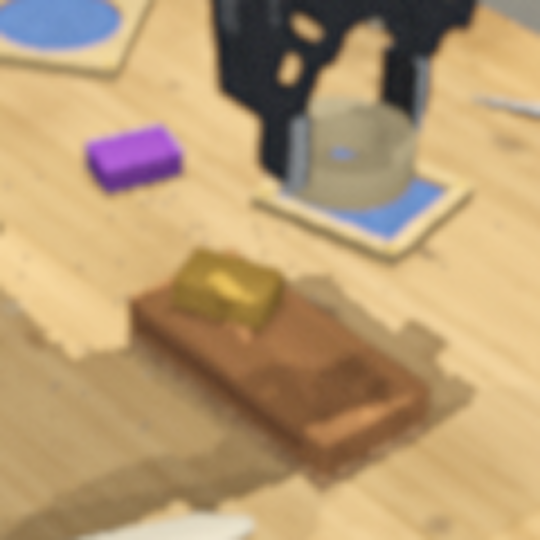

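The tape is held level at 59 mm with the wax left on the block. Next I carry it to the tape holder.

drive_tool(
  motion=[
    [[50,0.6,0.2,0,0],[50,1.7,0.6,0,0],[50,3.0,1.0,0,0],[50,4.4,1.5,0,0],[50,5.8,2.0,0,0],[50,7.2,2.5,0,0],[50,8.6,2.9,0,0],[50,10.0,3.4,0,0],[50,11.0,3.75,0,0],[50,11.5,3.9,0,0]],
  ],
)

```text
t: 13.9
tcp_pos: [0.65, 0.2727, 0.1359]
tool_rot: [0.793, 0.61, -0.0, -0.0]
force: [-0.1, -0.8, -1.0]
finger_gap: 0.692
gripper_force: 32.6
```

```bash
python3 - <<'E'
from h import *
b=snap("scene")
rel([.653,.274,.08],-14.8); rel([.653,.274,.009],-14.8)
print("bottle cap",cast("top",[(208,212)],.097),"base",cast("top",[(214,219)],0.02),"jar",cast("top",[(289,137)],.02))
cv2.imwrite("pics/k.png",cv2.resize(b[150:270,240:400,::-1],(640,480),interpolation=cv2.INTER_CUBIC))
E
```

```text
now [0.6508 0.274  0.136 ] yaw_y -14.8 F [ 0.7 -0.4 -0.1] gap 0.694 q1,q6 [0.24 0.5 ] t 13.95 -> [0.016 0.072 1.865] -0.004
now [0.6508 0.274  0.136 ] yaw_y -14.8 F [ 0.7 -0.4 -0.1] gap 0.694 q1,q6 [0.24 0.5 ] t 13.95 -> [0.012 0.073 4.232] -0.004
bottle cap [[0.56583302 0.40349567]] base [[0.57191528 0.40991596]] jar [[0.76240851 0.25044629]]
```

View pics/k.png

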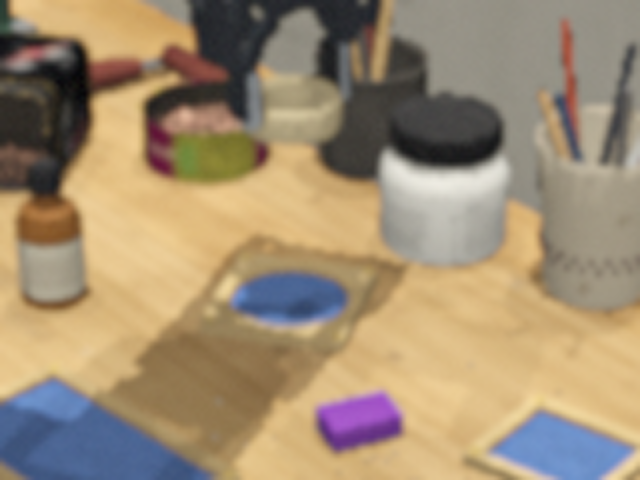

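The tape hangs level over its holder, and the bottle and jar are clear of the fingers. Lowering.

drive_tool(
  motion=[
    [[50,0.01,0.07,0.4,0],[50,0.01,0.07,1.2,0],[50,0.01,0.07,2.0,0],[50,0.01,0.07,2.8,0],[50,0.01,0.07,3.4,0],[50,0.01,0.07,3.8,0],[50,0.01,0.07,4.0,0],[50,0.01,0.07,4.1,0],[50,0.01,0.07,4.1,0]],
  ],
)

```text
t: 14.85
tcp_pos: [0.6519, 0.2698, 0.0156]
tool_rot: [0.793, 0.609, 0.0, 0.0]
force: [0.4, 0.4, -1.0]
finger_gap: 0.697
gripper_force: 32.6
```

drive_tool(
  motion=[
    [[50,0,0,0.06,0],[50,0,0,0.12,0],[50,0,0,0.16,0],[50,0,0,0.19,0],[50,0,0,0.19,0],[50,0,0,0.19,0]],
  ],
)

```text
t: 15.45
tcp_pos: [0.6516, 0.2698, 0.0097]
tool_rot: [0.793, 0.609, 0.0, 0.0]
force: [0.1, 0.5, -0.5]
finger_gap: 0.698
gripper_force: 32.6
```

drive_tool(
  motion=[
    [[50,0.07,0,0,0],[50,0.13,0.04,0,0],[50,0.13,0.04,0.04,0],[50,0.13,0.04,0.08,0],[50,0.13,0.04,0.08,0],[50,0.13,0.04,0.08,0]],
  ],
)

```text
t: 16.05
tcp_pos: [0.6536, 0.2732, 0.0071]
tool_rot: [0.793, 0.609, -0.0, -0.0]
force: [-1.4, 0.5, -0.3]
finger_gap: 0.692
gripper_force: 32.6
```

drive_tool(
  motion=[
    [[61,0,0,0,0],[63,0,0,0,0],[66,0,0,0,0],[69,0,0,0,0],[72,0,0,0,0],[74,0,0,0,0],[74,0,0,0,0]],
  ],
)

```text
t: 16.75
tcp_pos: [0.6538, 0.2733, 0.0072]
tool_rot: [0.793, 0.609, 0.0, 0.0]
force: [-0.3, 0.4, -0.8]
finger_gap: 0.868
gripper_force: 0.0
```

drive_tool(
  motion=[
    [[74,0,0,-0.3,0],[74,0,0,-0.9,0],[74,0,0,-1.7,0],[75,0,0,-2.7,0],[80,0,0,-3.7,0],[85,0,0,-4.6,0],[85,0,0,-5.1,0],[85,0,0,-5.3,0]],
  ],
)

```text
t: 17.55
tcp_pos: [0.655, 0.2736, 0.1697]
tool_rot: [0.793, 0.609, 0.002, 0.001]
force: [0.7, 0.2, 0.1]
finger_gap: 0.994
gripper_force: 0.0
```

```bash
python3 - <<'E'
from h import *
b=snap("scene")
rel([.4645,.031,.17],11.5)
cv2.imwrite("pics/l.png",cv2.resize(b[150:270,240:400,::-1],(640,480),interpolation=cv2.INTER_CUBIC))
E
```

```text
now [0.6546 0.2736 0.1691] yaw_y -15.0 F [ 1.  -0.8  0.4] gap 0.993 q1,q6 [0.24 0.5 ] t 17.6 -> [-9.448 -4.034 -0.063] -3.309
```

View pics/l.png

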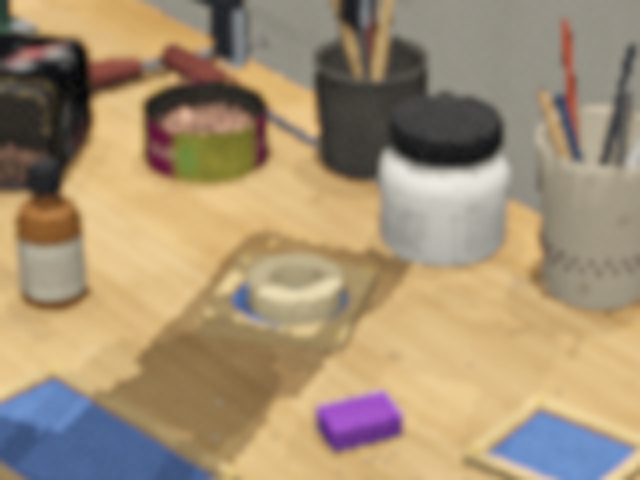

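The tape is flat in its recess. On to the wax, closing across its narrow side.

drive_tool(
  motion=[
    [[85,-0.5,-0.2,0,-0.2],[85,-1.6,-0.7,0,-0.6],[85,-2.8,-1.2,0,-1.0],[85,-4.0,-1.7,0,-1.4],[85,-5.2,-2.2,0,-1.8],[85,-6.4,-2.7,0,-2.2],[85,-7.6,-3.2,0,-2.6],[85,-8.6,-3.7,0,-3.0],[85,-9.2,-3.9,0,-3.2],[85,-9.45,-4.03,0,-3.3]],
  ],
)

```text
t: 18.6
tcp_pos: [0.4616, 0.0296, 0.1653]
tool_rot: [0.634, 0.774, -0.001, -0.001]
force: [1.0, -0.6, -0.2]
finger_gap: 0.996
gripper_force: 0.0
```

```bash
python3 -c "
from h import *
im=snap('top')
for c in blobs(im,(15,150,60),(27,255,255),(365,240,410,290),40): print('wax?',*fit('top',c,.046))
rel([.4645,.031,.036],11.5)"
```

```text
wax? [462.4  43.1] [24.8 33.6] 88.4 39.5
now [0.4615 0.0296 0.1654] yaw_y 11.4 F [-0.9  0.4  0. ] gap 0.997 q1,q6 [-0.18 -0.38] t 18.65 -> [0.022 0.124 4.313] -0.017
```

drive_tool(
  motion=[
    [[85,0.02,0.12,0.5,0],[85,0.02,0.12,1.3,0],[85,0.02,0.12,2.1,0],[85,0.02,0.12,2.9,0],[85,0.02,0.12,3.6,0],[85,0.02,0.12,4.1,0],[85,0.02,0.12,4.35,0],[85,0.02,0.12,4.37,0],[85,0.02,0.12,4.37,0]],
  ],
)

```text
t: 19.55
tcp_pos: [0.4675, 0.0322, 0.0351]
tool_rot: [0.633, 0.774, 0.0, 0.0]
force: [-0.3, 0.2, 0.4]
finger_gap: 0.997
gripper_force: 0.0
```

drive_tool(
  motion=[
    [[70,0,0,0,0],[60,0,0,0,0],[54,0,0,0,0],[50,0,0,0,0],[46,0,0,0,0],[42,0,0,0,0],[38,0,0,0,0],[34,0,0,0,0],[30,0,0,0,0],[25,0,0,0,0]],
  ],
  squeeze=30,
)

```text
t: 20.55
tcp_pos: [0.467, 0.032, 0.0352]
tool_rot: [0.633, 0.774, -0.0, -0.0]
force: [-0.6, -0.4, 2.5]
finger_gap: 0.34
gripper_force: 30.0
```

drive_tool(
  motion=[
    [[20,0,0,0,0],[20,0,0,0,0],[20,0,0,0,0]],
  ],
)

```text
t: 20.85
tcp_pos: [0.467, 0.032, 0.0352]
tool_rot: [0.633, 0.774, -0.0, -0.0]
force: [-1.3, -0.2, 4.1]
finger_gap: 0.345
gripper_force: 30.1
```

Opening 29.5 mm: that confirms the wax is 30 mm wide, as pictured. Lifting.

drive_tool(
  motion=[
    [[20,0,0,-0.1,0],[20,0,0,-0.3,0],[20,0,0,-0.7,0],[20,0,0,-1.3,0],[20,0,0,-2.0,0],[20,0,0,-2.6,0],[20,0,0,-3.0,0],[20,0,0,-3.2,0],[20,0,0,-3.2,0]],
  ],
)

```text
t: 21.75
tcp_pos: [0.4676, 0.0319, 0.1319]
tool_rot: [0.633, 0.774, 0.001, 0.001]
force: [0.5, -0.1, -0.2]
finger_gap: 0.339
gripper_force: 29.7
```

```bash
python3 - <<'E'
from h import *
b=snap("scene")
rel([.608,.042,.12],-1)
cv2.imwrite("pics/m.png",cv2.resize(b[220:340,300:420,::-1],(480,480),interpolation=cv2.INTER_CUBIC))
E
```

```text
now [0.4672 0.0319 0.1313] yaw_y 11.4 F [-0.5  0.3  0.1] gap 0.34 q1,q6 [-0.17 -0.37] t 21.8 -> [-0.601  4.668  0.38 ] 1.553
```

View pics/m.png

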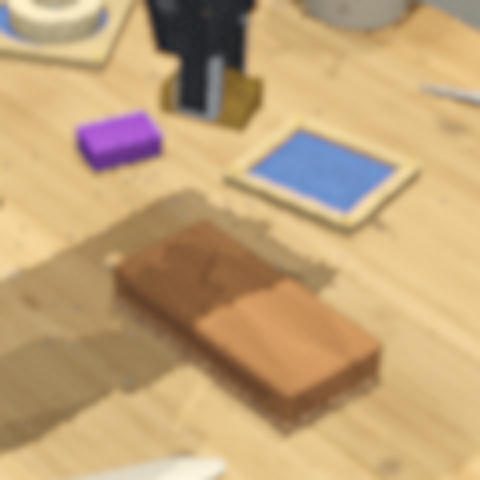

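The wax is held level and the block is clear. Carrying the wax to its holder.

drive_tool(
  motion=[
    [[20,-0.1,0.4,0,0.15],[20,-0.2,1.2,0,0.4],[20,-0.3,2.1,0,0.7],[20,-0.4,3.0,0,1.0],[20,-0.5,3.8,0,1.3],[20,-0.6,4.4,0,1.45],[20,-0.6,4.67,0,1.55],[20,-0.6,4.67,0,1.55],[20,-0.6,4.67,0,1.55]],
  ],
)

```text
t: 22.7
tcp_pos: [0.6068, 0.0422, 0.1303]
tool_rot: [0.713, 0.701, -0.001, -0.001]
force: [-0.9, -0.1, -0.2]
finger_gap: 0.344
gripper_force: 29.7
```

```bash
python3 -c "
from h import *
rel([.608,.042,.0115],-1)"
```

```text
now [0.6068 0.0422 0.1303] yaw_y -1.0 F [-0.9 -0.1 -0.2] gap 0.344 q1,q6 [-0.11 -0.1 ] t 22.7 -> [-0.008  0.051  3.959] 0.005
```

drive_tool(
  motion=[
    [[20,0,0.04,0.4,0],[20,0,0.04,1.2,0],[20,0,0.04,2.0,0],[20,0,0.04,2.8,0],[20,0,0.04,3.3,0],[20,0,0.04,3.6,0],[20,0,0.04,3.8,0],[20,0,0.04,3.9,0],[20,0,0.04,3.96,0],[20,0,0.04,3.96,0]],
  ],
)

```text
t: 23.7
tcp_pos: [0.6096, 0.042, 0.0128]
tool_rot: [0.713, 0.701, 0.0, 0.0]
force: [0.7, -0.0, -0.1]
finger_gap: 0.34
gripper_force: 29.7
```

drive_tool(
  motion=[
    [[30,0,0,0,0],[33,0,0,0,0],[38,0,0,0,0],[44,0,0,0,0],[50,0,0,0,0],[50,0,0,0,0]],
  ],
)

```text
t: 24.3
tcp_pos: [0.6092, 0.042, 0.0123]
tool_rot: [0.713, 0.701, 0.0, 0.0]
force: [0.0, -0.2, -0.9]
finger_gap: 0.584
gripper_force: 0.0
```

drive_tool(
  motion=[
    [[50,0,0,-0.3,0],[50,0,0,-0.9,0],[60,0,0,-1.7,0],[70,0,0,-2.5,0],[80,0,0,-3.3,0],[85,0,0,-3.9,0],[85,0,0,-4.2,0],[85,0,0,-4.2,0]],
  ],
)

```text
t: 25.1
tcp_pos: [0.6101, 0.042, 0.1401]
tool_rot: [0.713, 0.701, 0.001, 0.001]
force: [0.3, -1.2, -0.1]
finger_gap: 0.994
gripper_force: 0.0
```

```bash
python3 - <<'E'
from h import *
b=snap("scene")
im=snap("top")
for c in blobs(im,(5,140,60),(15,255,255),(365,240,450,300),100): print('block?',*fit('top',c,.028))
for c in blobs(b,(5,130,60),(15,255,255),(320,265,410,335),100): print('block scene',*fit('scene',c,.02))
rel([.456,-.001,.13],-14.8)
cv2.imwrite("pics/n.png",np.hstack([cv2.resize(b[220:340,300:420,::-1],(400,400)),cv2.resize(im[230:310,350:450,::-1],(400,400))]))
E
```

```text
block scene [452.3  -3. ] [151.9  81.1] 75.2 166.4
now [0.6087 0.0421 0.1379] yaw_y -1.0 F [ 0.1  0.2 -0.7] gap 0.999 q1,q6 [-0.11 -0.1 ] t 25.2 -> [-1.522 -5.064  0.269] 1.728
```

View pics/n.png

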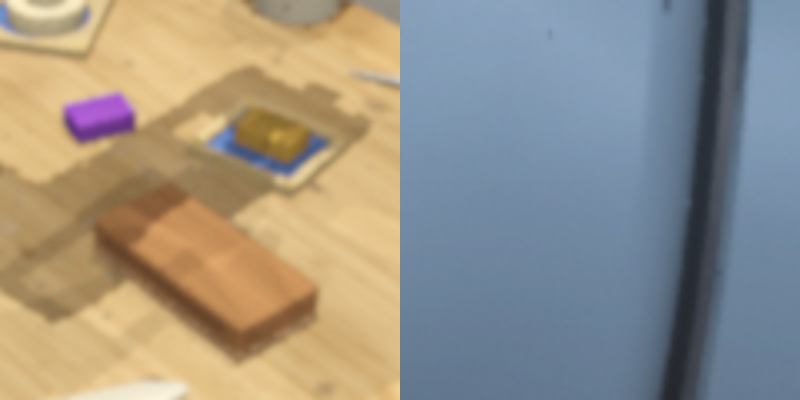

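The wax lies in its recess; the block hasn't moved (75.2°). Now to the block.

drive_tool(
  motion=[
    [[85,-0.1,-0.4,0,0.15],[85,-0.3,-1.2,0,0.45],[85,-0.6,-2.1,0,0.75],[85,-0.9,-3.0,0,1.05],[85,-1.2,-3.9,0.1,1.35],[85,-1.4,-4.6,0.2,1.6],[85,-1.5,-5.0,0.27,1.7],[85,-1.52,-5.06,0.27,1.73],[85,-1.52,-5.06,0.27,1.73]],
  ],
)

```text
t: 26.1
tcp_pos: [0.4565, -0.001, 0.1297]
tool_rot: [0.792, 0.61, -0.0, -0.0]
force: [0.0, -0.3, -0.3]
finger_gap: 0.993
gripper_force: 0.0
```

```bash
python3 - <<'E'
from h import *
p=[(97,225),(173,183),(317,290),(240,333)]
P=cast("scene",[(300+x*.3-.5,220+y*.3-.5) for x,y in p],.028)*1000; print(P.round(1),P.mean(0))
rel([.456,-.001,.007],-14.8)
E
```

```text
[[435.4  64.7]
 [501.3  51.8]
 [462.5 -76.9]
 [402.  -61. ]] [450.31011898  -5.36017099]
now [ 0.4565 -0.001   0.1297] yaw_y -14.8 F [ 0.  -0.3 -0.3] gap 0.993 q1,q6 [-0.25  0.01] t 26.1 -> [-4.000e-03 -1.300e-02  4.089e+00] -0.004
```

drive_tool(
  motion=[
    [[85,0,-0.03,0.5,0],[85,0,-0.03,1.3,0],[85,0,-0.03,2.1,0],[85,0,-0.03,2.7,0],[85,0,-0.03,3.2,0],[85,0,-0.03,3.6,0],[85,0,-0.03,3.85,0],[85,0,-0.03,4.0,0],[85,0,-0.03,4.08,0],[85,0,-0.03,4.08,0]],
  ],
)

```text
t: 27.1
tcp_pos: [0.456, -0.0008, 0.0079]
tool_rot: [0.792, 0.61, 0.0, 0.0]
force: [-0.4, 0.3, 0.6]
finger_gap: 1.0
gripper_force: 0.0
```

drive_tool(
  motion=[
    [[80,0,0,0,0],[76,0,0,0,0],[73,0,0,0,0],[70,0,0,0,0],[67,0,0,0,0],[64,0,0,0,0],[60,0,0,0,0],[56,0,0,0,0],[56,0,0,0,0]],
  ],
  squeeze=55,
)

```text
t: 28.0
tcp_pos: [0.4559, -0.0008, 0.0084]
tool_rot: [0.792, 0.61, 0.0, 0.0]
force: [-0.2, 0.6, 5.7]
finger_gap: 0.757
gripper_force: 59.0
```

drive_tool(
  motion=[
    [[56,0,0,-0.1,0],[56,0,0,-0.3,0],[56,0,0,-0.6,0],[56,0,0,-1.0,0],[56,0,0,-1.5,0],[56,0,0,-2.0,0],[56,0,0,-2.4,0],[56,0,0,-2.6,0],[56,0,0,-2.6,0]],
  ],
)

```text
t: 28.9
tcp_pos: [0.4561, -0.0008, 0.0867]
tool_rot: [0.792, 0.61, 0.001, 0.001]
force: [-0.1, -0.4, -3.4]
finger_gap: 0.76
gripper_force: 61.9
```

```bash
python3 - <<'E'
from h import *
b=snap("scene")
rel([.440,.264,.085],-8.3)
cv2.imwrite("pics/o.png",cv2.resize(b[200:340,300:440,::-1],(480,480)))
print("tin",cast("top",[(187,257)],.017))
E
```

```text
now [ 0.4558 -0.0008  0.0862] yaw_y -14.8 F [ 0.1  0.8 -2.9] gap 0.756 q1,q6 [-0.25  0.01] t 28.95 -> [ 8.397 -2.767  0.038] -0.815
tin [[0.48905575 0.465116  ]]
```

View pics/o.png

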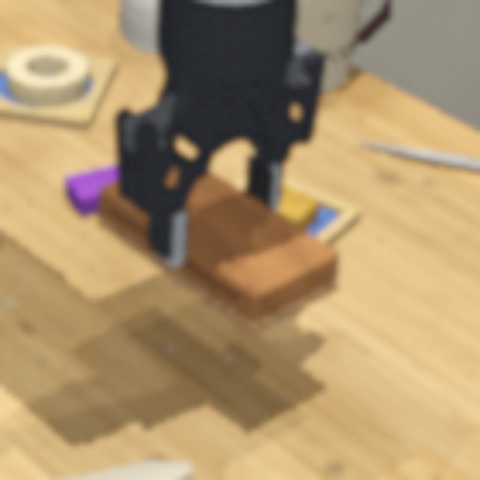

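The block is held level at 64.6 mm. Carrying it to its holder.

drive_tool(
  motion=[
    [[56,0.4,-0.1,0,-0.05],[56,1.2,-0.4,0,-0.1],[56,2.2,-0.7,0,-0.2],[56,3.3,-1.1,0,-0.3],[56,4.4,-1.45,0,-0.4],[56,5.5,-1.8,0,-0.5],[56,6.6,-2.2,0,-0.6],[56,7.5,-2.5,0,-0.7],[56,8.1,-2.7,0,-0.8],[56,8.4,-2.77,0,-0.82]],
  ],
)

```text
t: 29.95
tcp_pos: [0.4384, 0.2662, 0.085]
tool_rot: [0.755, 0.656, -0.001, -0.0]
force: [-0.8, -0.4, -1.2]
finger_gap: 0.754
gripper_force: 61.8
```

```bash
python3 -c "
from h import *
rel([.440,.264,.03],-8.3)"
```

```text
now [0.4384 0.2662 0.085 ] yaw_y -8.1 F [-0.8 -0.4 -1.2] gap 0.754 q1,q6 [0.33 0.47] t 29.95 -> [-0.065  0.068  1.832] 0.028
```

drive_tool(
  motion=[
    [[56,-0.03,0.05,0.3,0],[56,-0.03,0.05,0.8,0],[56,-0.03,0.05,1.3,0],[56,-0.03,0.05,1.7,0],[56,-0.03,0.05,1.83,0],[56,-0.03,0.05,1.83,0],[56,-0.03,0.05,1.83,0]],
  ],
)

```text
t: 30.65
tcp_pos: [0.4415, 0.2628, 0.031]
tool_rot: [0.756, 0.654, 0.0, 0.0]
force: [0.5, -0.6, -1.8]
finger_gap: 0.756
gripper_force: 61.8
```

```bash
python3 -c "
from h import *
rel([.440,.264,.0125],-8.3)"
```

```text
now [0.4415 0.2628 0.031 ] yaw_y -8.3 F [ 0.5 -0.6 -1.8] gap 0.756 q1,q6 [0.32 0.46] t 30.65 -> [ 0.033 -0.056  0.618] 0.002
```

drive_tool(
  motion=[
    [[56,0.03,-0.04,0.15,0],[56,0.03,-0.04,0.3,0],[56,0.03,-0.04,0.42,0],[56,0.03,-0.04,0.52,0],[56,0.03,-0.04,0.58,0],[56,0.03,-0.04,0.61,0],[56,0.03,-0.04,0.61,0],[56,0.03,-0.04,0.61,0]],
  ],
)

```text
t: 31.45
tcp_pos: [0.4402, 0.2641, 0.0127]
tool_rot: [0.756, 0.654, 0.0, 0.0]
force: [0.1, -0.2, -2.7]
finger_gap: 0.755
gripper_force: 61.8
```

drive_tool(
  motion=[
    [[66,0,0,0,0],[69,0,0,0,0],[72,0,0,0,0],[76,0,0,0,0],[80,0,0,0,0],[80,0,0,0,0]],
  ],
)

```text
t: 32.05
tcp_pos: [0.4402, 0.2641, 0.0127]
tool_rot: [0.756, 0.654, 0.0, 0.0]
force: [0.5, -0.8, -0.0]
finger_gap: 0.94
gripper_force: 0.0
```

drive_tool(
  motion=[
    [[82,0,0,-0.3,0],[85,0,0,-0.8,0],[85,0,0,-1.6,0],[85,0,0,-2.5,0],[85,0,0,-3.4,0],[85,0,0,-4.2,0],[85,0,0,-4.8,0],[85,0,0,-5.0,0]],
  ],
)

```text
t: 32.85
tcp_pos: [0.4412, 0.2645, 0.1651]
tool_rot: [0.756, 0.654, 0.002, 0.001]
force: [0.0, 0.6, -0.6]
finger_gap: 0.998
gripper_force: 0.0
```

drive_tool(
  motion=[
    [[85,-0.6,0,0,0],[85,-1.8,0,0,0],[85,-3.2,0,0,0],[85,-4.6,0,0,0],[85,-6.0,0,0,0],[85,-7.4,0,0,0],[85,-8.8,0,0,0],[85,-10.2,0,0,0],[85,-11.4,0,0,0],[85,-12.0,0,0,0]],
  ],
)

```text
t: 33.85
tcp_pos: [0.3881, -0.0947, 0.1624]
tool_rot: [0.757, 0.653, -0.0, 0.0]
force: [0.4, 0.1, -0.0]
finger_gap: 0.993
gripper_force: 0.0
```

```bash
python3 - <<'E'
from h import *
im=snap("top"); b=snap("scene")
cv2.imwrite("pics/p.png",np.vstack([cv2.resize(im[150:320,210:510,::-1],(640,363)),cv2.resize(b[180:320,210:510,::-1],(500,233))[:, :].copy() if 0 else cv2.copyMakeBorder(cv2.resize(b[195:325,210:510,::-1],(540,234)),0,0,0,100,0)]))
E
```

```text
(no output)
```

View pics/p.png

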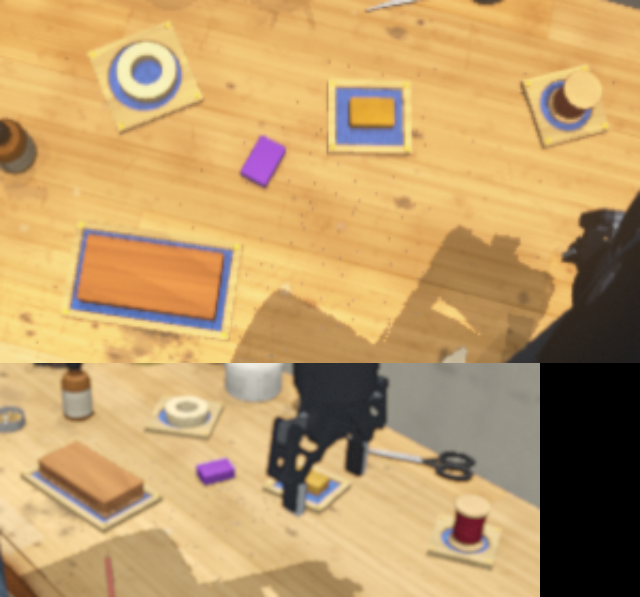

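The final view shows all four things inside their recesses with felt visible around them. The bottle, tin and look-alikes are where they were, and the gripper is clear.

```bash
python3 -c "
from station import manip
print(manip.sign_off())"
```

```text
the job is handed in; nothing more can be done
None
```

The job is handed in after about 34 s of robot time: the final pictures show spool, tape roll, wax cake and block each in its own holder and the bottle and tin untouched, though the sign-off gave no verdict; the wax cake was really about 30 x 45 mm and turned about 26° from the block, not as described, so I gripped it by what the pictures showed.

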